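# Power up the touch mixer and hold a flask down on its sprung ring

### The job

The touch mixer runs only while its battery pack is docked and a vessel is pressed down on its sprung ring. First slide the grey and orange battery pack along its tray until its face is flush against the mixer and the gap is closed; then take the amber round-bottom flask by its neck out of the cork ring, set it upright in the mixer's black ring and press it down gently until the ring is most of the way down. Keep it pressed like that for three seconds and finish still holding the flask by the neck and pressing it down, with the pack still flush; leave everything else on the bench where it stands.

Things in the scene. Friction and masses are not known exactly. Their poses are not given: they have to be found in the camera images.
- mixer: touch mixer, white housing on a grey base, 112 x 110 mm and 62 mm high, fixed to the bench; origin at the centre of its underside on the bench, z up. Its front with dial and switch faces its own -x. Its dock is on its +y side: a flat upright contact panel (64 mm wide, 57 mm high) at y = +55 mm, and from there a tray, 3 mm thick and 130 mm long, running out along +y between two rails whose tops are 8 mm above the bench (inner faces 59 mm apart, outer faces 68 mm apart)
- dock_face (a point): point on the mixer's contact panel, centre line of the dock, 28 mm above the bench; same axes as the mixer, so the panel looks along +y
- power_pack: loose battery pack, grey block with an orange band round it and an orange patch on top, 54 (x) x 90 (y) x 48 mm, 0.3 to 0.55 kg, resting on the tray between the rails with a gap of 2 to 4.5 cm to the mixer; origin at the centre of its underside (3 mm above the bench), its y along the tray away from the mixer, give or take a few degrees
- pack_face (a point): centre of the pack's face that looks at the mixer (the pack's own -y face, 25 mm above its underside); 28 mm above the bench like dock_face, and with the pack's axes. Docked, this point meets dock_face
- mixer_head (a joint): how far the sprung black ring is pressed down, in m: 0 at rest, 0.012 at its stop. The spring carries the flask's own weight without sinking; it starts to yield at about 4 N, takes about 10 N at 0.009 and 12 N at the stop, and comes up again when let go
- ring_centre (a point): centre of the mixer's black rubber ring (a round bead 12 mm thick, 46 mm inside and 70 mm outside diameter, level, on three wire arms, on the mixer's vertical axis); it lies 100 mm above the bench at rest and moves down with the ring. A seated flask has its lowest point 7 mm below this point; the hub under the ring begins 14 mm below it
- flask: loose stoppered round-bottom flask of amber glass, 0.13 to 0.25 kg: ball of 64 mm diameter, straight neck of 26 mm diameter with a white stopper of the same width in it, 108 mm high in all; origin at the lowest point of the ball, z up through the neck. It stands upright in the cork ring at the start, its origin 15 mm above the bench
- flask_neck (a point): the place to grip on the flask's axis, 82 mm above its lowest point; neck and stopper are straight from 64 to 108 mm
- cork_ring: loose cork ring that the flask stands in, 82 mm outside, 48 mm inside diameter, 26 mm high; origin at the centre of its underside
- jar_blue: blue lidded jar, 49 mm wide, 63 mm high, a bystander; origin under its centre
- petri: clear petri dish, 63 mm wide, 14 mm high, a bystander; origin under its centre
- tube_rack: blue rack of test tubes, 50 x 150 x 104 mm, a bystander behind the mixer; origin under its centre
- timer: white kitchen-type lab timer lying flat, 58 x 68 x 18 mm, a bystander; origin under its centre
- vial_0: small sample vial with white cap, 23 mm wide, 51 mm high, a bystander; origin under its centre
- vial_1: second such vial, a bystander; origin under its centre
- white_bottle: white bottle with red cap, 55 mm wide, 111 mm high, a bystander; origin under its centre
There are look-alikes about, which are no part of the job. What is shaped like the flask but purple or yellow is not meant.

How it is judged:
On the way, in this order (a step that is already met when the one before it is completed fails the run):
1. the battery pack stands flush against the mixer's contact panel (y of pack_face in the frame of dock_face between -0.003 and 0.003 m and x of pack_face in the frame of dock_face between -0.005 and 0.005 m and z of pack_face in the frame of dock_face below 0.003 m and angle between the y axis of power_pack and the y axis of mixer, either way round below 0.05 rad), for 0.3 s.
2. the flask, held by the neck and upright in the ring, keeps the ring pressed down for three seconds (value of joint mixer_head above 0.007 m and horizontal distance between flask and ring_centre below 0.006 m and angle between flask's own z axis and vertical below 0.15 rad and z of flask in the frame of ring_centre below -0.003 m and contact force between flask and mixer above 4 N and contact force between the fingers and flask above 2 N and contact force between each of the arm, the fingers and mixer below 0.5 N and distance between the grasp point and flask_neck below 0.035 m), for 3 s.
At the end, for the whole second after the job is handed in: Pack face within 3 mm of the contact panel, 5 mm of its centre line, square within 0.05 rad; flask held at the neck, at rest, centred within 6 mm and upright within 0.15 rad in the ring, pressing it down over 7 of 12 mm (over 4 N); robot not touching the mixer (all of step 1 and all of step 2 and linear speed of flask below 0.02 m/s); the arm keeps its last pose, push and grip.
It fails at once if the flask is rammed into the mixer's ring with more than 40 N (contact force between flask and mixer above 40 N).
It fails at once if the flask is tipped over (angle between flask's own z axis and vertical above 0.6 rad).
It fails at once if a bystander is moved by more than 3 cm (distance of any of jar_blue, petri, tube_rack, timer, vial_0, vial_1, white_bottle from where it was at the start of the episode above 0.03 m).
It also fails if it takes over 54 s, if anything falls off the work surface, if the arm or the gripper's body presses on something with over 40 N, if the wrist force passes 120 N, or if a joint passes its speed limit or range.

### The arm

A 6-joint arm with a two-finger parallel gripper is mounted at the origin on a cart in front of the work surface, level with it; the furniture and walls round the work are solid. World frame = base frame: x ahead of the robot, y to its left, z up, the work surface at z = 0. Lengths are in m, angles in rad, forces in N, time in s.
With the tool pointing down it reaches from about 0.25 to 0.8 m from the base axis. Payload 3.9 kg.
Tool frame: the origin (TCP) lies midway between the tips of the shut fingers; the grasp point (between the pads) lies 19 mm behind it; z points along the fingers, x is the direction in which the jaws open and shut, and the axes are right-handed (so a half turn about z gives the same grasp; the last joint's range is limited). The gripper opens to 85 mm and grips with 20 to 120 N. Pads are 22 mm wide; open, the fingers measure 114 mm over their backs; the gripper's body (76 mm by 85 mm) begins 54 mm behind the grasp point. The pads swing forward as they close: fully open they stand 13 mm farther back than shut.
Start: joints at [-1.312, 0.26, -0.138, 1.173, 0, 1.571], TCP at [0.134, -0.508, 0.231] pointing down, gripper open.
Joint ranges: [-2.78, 2.78], [-0.83, 1.72], [-1.28, 1.37], [-1.9, 2.12], [-1.57, 1.48], [-3.14, 3.14]. Speed limits (rad/s): [2.57, 2.57, 3.14, 3.14, 3.14, 3.14].

### API

Orientations are given as a 3x3 rotation matrix whose columns are the frame's x, y, z axes.
In Python, from workcell import manip gives the robot as it stands. The module is installed in compiled form; this text tells all that it offers.
- The arm moves only by the tool play_rows, never from a script. Its argument "moves" is a list of rows, each a list of 5 numbers: the shift along the tool's x, y, z in cm, then the turn about the tool's z in rad, then the finger opening in cm, from 0 to 8.54. A call has 1 to 5 rows; each row shifts and turns the commanded pose from where the row before left it, along the tool's axes as they then stand; what a row does not reach is not made up. A row lasts 1/8 s, in which the tool goes at most 62.5 mm and 10.7 degrees, less where a joint would pass 70% of its speed; a pose out of reach is approached as far as the arm can. A call is refused whole if a number of a shift passes 6.25 or a number of a turn 0.188, either way. A call with a gripper value outside its range is refused whole. The fingers move at their own pace and stop on an object; "force" is the grip in N (left out, the last holds). Time passes only in rows, so rows that do not move let the fingers close. It gives the time, the measured TCP pose, the force and the opening at its end, in the units of the state.
- manip.read_state(): the state, without advancing time (a new reading comes with each control period).
- manip.snapshot(name): name is "scene" or "top" or "wrist"; returns a dict with "pixels" (384x512x3 uint8, blue, green, red), "camera_matrix" (3x3 intrinsics, pixels), "world_from_camera" (4x4, takes a point from camera to world coordinates). Camera axes: x right, y down, z forward; pixel columns grow to the right and rows downward; lengths in m; the calibration is good to about 2 mm. A picture is of the moment at which its call begins. There is no depth.
- manip.hand_in(): hands the job in, once; it reports no verdict.
The state is a dict: "clock": time; "joint_positions": joint angles; "joint_velocities": joint speeds; "tau": joint torques, N m; "ee_pos": TCP position; "tcp_rot": TCP orientation; "contact_force": force on the tool from outside, world axes, zero at the start; "moment": the same for the moment, N m; "width": finger opening in m.
Only numpy, scipy, OpenCV 4.12 (cv2) and the standard library are available. Lean on these libraries where they do the work, as an engineer would, in place of code of your own. Each camera call takes 0.05 s, during which the arm holds its last target. There are 200 camera calls.

## Working session

There is one attempt and no reset: what is moved stays moved. The work goes in short steps, Python scripts to look and compute and a tool call to move; the robot and the scene stay as the last step left them, time stands still between calls to the robot, and variables do not carry over. Pictures are saved under pics/ and viewed, about 8 in all and at most 12, crops included, and the job is handed in when it is done.

Besides the shell and the picture viewer there is one more tool, called after "Request:" by a JSON object that holds its "fn" and its "kwargs". play_rows: Moves the arm, as the interface text tells. Its arguments: {"type":"object","properties":{"moves":{"type":"array","items":{"type":"array","items":{"type":"number"}}},"force":{"type":"number"}},"required":["moves"]}

```bash
mkdir -p pics && cat > h.py <<'E'
import numpy as np, cv2
from workcell import manip
def snap(n,save=None):
    s=manip.snapshot(n); im=np.array(s["pixels"],dtype=np.uint8)
    if save: cv2.imwrite("pics/"+save+".png",im)
    return im,np.array(s["camera_matrix"]),np.array(s["world_from_camera"])
def ray(K,T,uv):
    d=T[:3,:3]@np.linalg.solve(K,[uv[0],uv[1],1.]); return T[:3,3],d
def onz(K,T,uv,z):
    o,d=ray(K,T,uv); return o+d*(z-o[2])/d[2]
def proj(K,T,p):
    c=np.linalg.inv(T)@np.r_[p,1]; q=K@c[:3]; return q[:2]/q[2]
def st():
    s=manip.read_state(); return s
E
python3 - <<'E'
from h import *
ims=[]
for n in("scene","top"):
    im,K,T=snap(n,n+"0"); print(n,K[0,0],K[:2,2],T[:3,3].round(3),T[:3,2].round(3)); np.savez(n+"0.npz",im=im,K=K,T=T)
s=st(); print(s["clock"],s["ee_pos"],s["tcp_rot"])
E
```

```text
scene 410.98292525180443 [256.29928828 187.51367258] [0.034 0.799 0.603] [ 0.454 -0.775 -0.441]
top 376.61282042822194 [250.99621713 192.02706307] [ 0.455 -0.109  1.165] [ 0.09   0.021 -0.996]
0.1 [ 0.13419873 -0.50692787  0.23055474] [[ 2.55942836e-01 -9.66691807e-01 -4.62854575e-04]
 [-9.66690362e-01 -2.55943254e-01  1.67188329e-03]
 [-1.73466038e-03  1.95305063e-05 -9.99998495e-01]]
```

View pics/scene0.png

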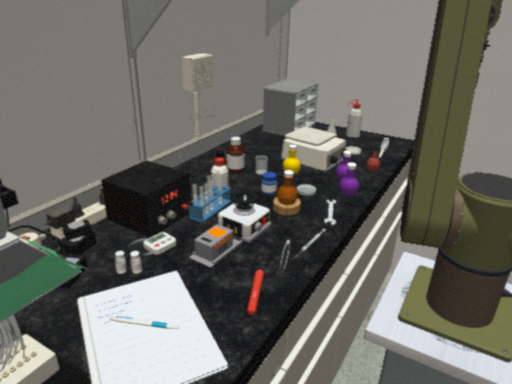

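View pics/top0.png

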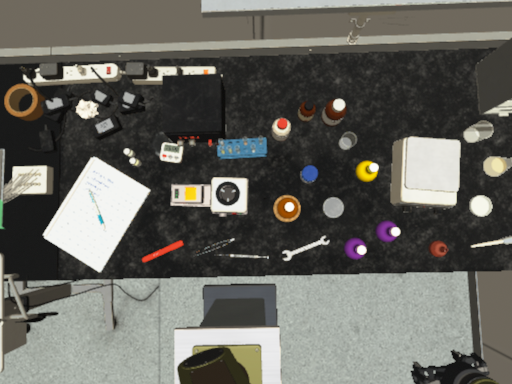

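Top view: the mixer is at about (229,195) and the pack at (190,195), on its +y side. The amber flask in the cork ring is at (287,208). Look-alikes are yellow (367,171), purple (356,248) and (388,231), and small red ones (438,248) and (308,111). Only the one at (287,208) is amber and standing in a cork ring. I'll confirm with a crop and measure.

```bash
python3 - <<'E'
from h import *
d=np.load("top0.npz");im,K,T=d["im"],d["K"],d["T"]
x0,y0=160,140; c=cv2.resize(im[y0:y0+100,x0:x0+190],None,fx=4.2,fy=4.2,interpolation=cv2.INTER_CUBIC)
cv2.imwrite("pics/crop1.png",c)
hsv=cv2.cvtColor(im,cv2.COLOR_BGR2HSV)
def blobs(m,nm,z,mn=15):
    n,l,s,ce=cv2.connectedComponentsWithStats(m)
    for i in range(1,n):
        if s[i,4]>=mn and 160<ce[i][0]<345 and 140<ce[i][1]<235:
            r=cv2.minAreaRect(cv2.findContours((l==i).astype(np.uint8),0,2)[0][0]); print(nm,ce[i].round(1),s[i],np.round(r[2],1),onz(K,T,ce[i],z).round(4))
blobs(cv2.inRange(hsv,(10,150,120),(30,255,255)),"orange",.051)
blobs(cv2.inRange(hsv,(0,0,150),(180,70,255)),"white",.062)
w=im[180:215,205:250].astype(int); 
for uv,z in(((287,205),.123),((287.5,208.5),.02),((228.5,194),.1)): print(uv,onz(K,T,uv,z).round(4))
E
```

```text
orange [190.1 193.2] [185 187  11  13 135] 90.0 [0.5568 0.0958 0.051 ]
orange [286.8 208. ] [277 197  22  22 293] 90.0 [ 0.5056 -0.1904  0.051 ]
white [344.6 142.8] [340 138  11  11  92] 90.0 [ 0.6934 -0.3666  0.062 ]
white [171.2 152.9] [160 142  23  21 324] 90.0 [0.678  0.1491 0.062 ]
white [213.5 195.3] [ 171  177   77   37 1407] 1.8 [0.5477 0.0247 0.062 ]
white [333.  207.2] [324 198  20  20 310] 90.0 [ 0.5041 -0.3241  0.062 ]
white [289.  206.4] [285 202   9  10  68] 90.0 [ 0.5095 -0.1963  0.062 ]
(287, 205) [ 0.5105 -0.186   0.123 ]
(287.5, 208.5) [ 0.5053 -0.1948  0.02  ]
(228.5, 194) [ 0.5472 -0.0228  0.1   ]
```

View pics/crop1.png

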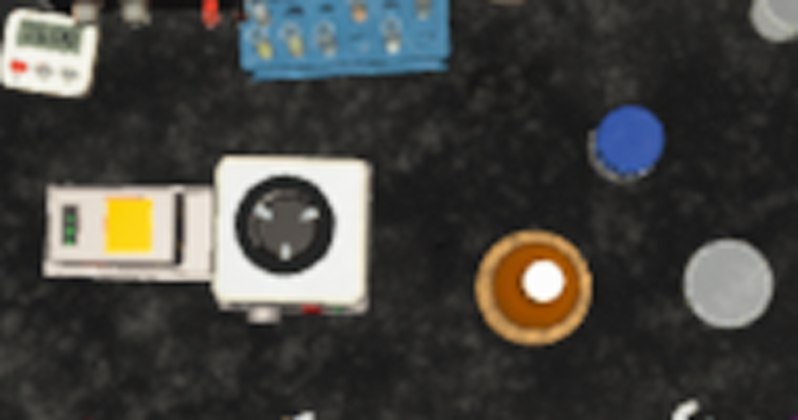

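The crop confirms it: the amber flask with the white stopper sits in the cork ring, and the pack on the mixer's +y tray has an orange patch and an open gap. Next I'll go above the far end of the pack.

```bash
python3 - <<'E'
import numpy as np
th=np.arctan2(-.9667,.2559); p=np.array([.134,-.507]); g=np.array([.55,.17]); n=15
d=(g-p)/n*100
for i in range(n):
    print([round(float(d@[np.cos(th),np.sin(th)]),1),round(float(d@[np.sin(th),-np.cos(th)]),1),0,-.0875,8]); th+=.0875
E
```

```text
[-3.7, -3.8, 0, -0.0875, 8]
[-3.3, -4.1, 0, -0.0875, 8]
[-2.9, -4.4, 0, -0.0875, 8]
[-2.5, -4.7, 0, -0.0875, 8]
[-2.1, -4.9, 0, -0.0875, 8]
[-1.7, -5.0, 0, -0.0875, 8]
[-1.2, -5.2, 0, -0.0875, 8]
[-0.8, -5.2, 0, -0.0875, 8]
[-0.3, -5.3, 0, -0.0875, 8]
[0.1, -5.3, 0, -0.0875, 8]
[0.6, -5.3, 0, -0.0875, 8]
[1.1, -5.2, 0, -0.0875, 8]
[1.5, -5.1, 0, -0.0875, 8]
[1.9, -4.9, 0, -0.0875, 8]
[2.4, -4.7, 0, -0.0875, 8]
```

Request:
{"fn": "play_rows", "kwargs": {"moves": [[-3.7,-3.8,0,-0.0875,8],[-3.3,-4.1,0,-0.0875,7],[-2.9,-4.4,0,-0.0875,6],[-2.5,-4.7,0,-0.0875,4],[-2.1,-4.9,0,-0.0875,4]]}}

```text
clock: 0.72
ee_pos: [0.2737, -0.2803, 0.2311]
tcp_rot: [[0.643, -0.766, 0.0], [-0.766, -0.643, 0.0], [-0.0, -0.0, -1.0]]
contact_force: [1.3, -1.0, -0.6]
width: 0.0398
```

Request:
{"fn": "play_rows", "kwargs": {"moves": [[-1.7,-5.0,0,-0.0875,4],[-1.2,-5.2,0,-0.0875,4],[-0.8,-5.2,0,-0.0875,4],[-0.3,-5.3,0,-0.0875,4],[0.1,-5.3,0,-0.0875,4]]}}

```text
clock: 1.35
ee_pos: [0.4123, -0.0545, 0.2311]
tcp_rot: [[0.907, -0.42, -0.0], [-0.42, -0.907, -0.0], [0.0, 0.0, -1.0]]
contact_force: [1.6, -0.9, 0.8]
width: 0.0402
```

Request:
{"fn": "play_rows", "kwargs": {"moves": [[0.6,-5.3,0,-0.0875,4],[1.1,-5.2,0,-0.0875,4],[1.5,-5.1,0,-0.0875,4],[1.9,-4.9,0,-0.0875,4],[2.4,-4.7,0,-0.0875,4]]}}

```text
clock: 1.98
ee_pos: [0.5511, 0.171, 0.2308]
tcp_rot: [[1.0, 0.004, -0.001], [0.004, -1.0, -0.0], [-0.001, 0.0, -1.0]]
contact_force: [1.4, -0.4, -0.5]
width: 0.04
```

```bash
python3 - <<'E'
from h import *
s=st(); print(s["clock"],s["ee_pos"],s["tcp_rot"].round(3) if hasattr(s["tcp_rot"],'round') else s["tcp_rot"],s["width"],s["contact_force"],s["joint_positions"])
im,K,T=snap("wrist","w1"); np.savez("w1.npz",im=im,K=K,T=T); print(K[0,0],T[:3].round(3))
E
```

```text
1.975 [0.55109432 0.17102717 0.23079158] [[ 1.     0.004 -0.001]
 [ 0.004 -1.    -0.   ]
 [-0.001  0.    -1.   ]] 0.040009945624039596 [ 1.35562143 -0.35102259 -0.48002127] [ 3.01040174e-01  3.50662649e-01 -8.21566519e-03  1.21279231e+00
 -2.22275229e-04  1.86811128e+00]
276.13440636758537 [[ 1.     0.004  0.001  0.551]
 [ 0.004 -0.946 -0.325  0.255]
 [-0.     0.325 -0.946  0.373]]
```

View pics/w1.png

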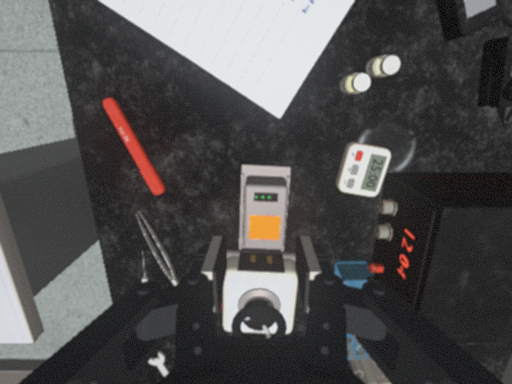

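The wrist view shows the pack at about (265,215), with the far tray end at (265,168) and the orange patch at (264,228). The mixer's housing is at (260,300). I'll take an enlarged crop for the edges.

```bash
python3 - <<'E'
from h import *
d=np.load("w1.npz");im,K,T=d["im"],d["K"],d["T"]
cv2.imwrite("pics/w1c.png",cv2.resize(im[155:345,205:320],None,fx=3,fy=3,interpolation=cv2.INTER_CUBIC))
hsv=cv2.cvtColor(im,cv2.COLOR_BGR2HSV)
m=cv2.inRange(hsv,(5,150,120),(30,255,255)); m[:205]=0;m[245:]=0;m[:,:240]=0;m[:,290:]=0
c=max(cv2.findContours(m,0,2)[0],key=cv2.contourArea); r=cv2.minAreaRect(c)
for q in cv2.boxPoints(r): print(q.round(1),onz(K,T,q,.051).round(4))
print(r, onz(K,T,r[0],.051))
E
```

```text
[249. 216.] [0.5364 0.1115 0.051 ]
[279. 216.] [0.5746 0.1117 0.051 ]
[279. 238.] [0.5754 0.0803 0.051 ]
[249. 238.] [0.5361 0.0801 0.051 ]
((264.0, 227.0), (22.0, 30.0), 90.0) [0.55558464 0.09611176 0.051     ]
```

View pics/w1c.png

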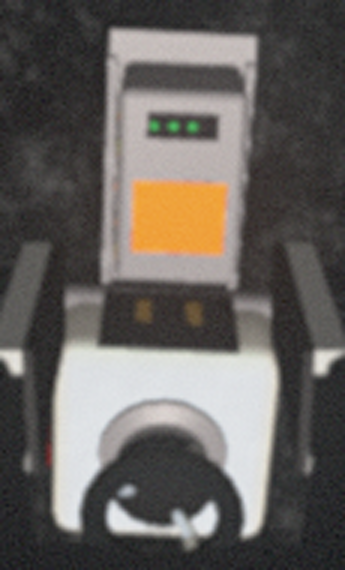

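```bash
python3 - <<'E'
from h import *
d=np.load("w1.npz");im,K,T=d["im"],d["K"],d["T"]
for n,u,v,z in(("trayL",108,30,.003),("trayR",257,36,.003),("packfarL",122,92,.051),("packfarR",245,94,.051),("packfarbotL",120,66,.01),("packnearL",122,284,.051),("packnearR",234,286,.051),("panelL",102,345,.057),("panelR",240,348,.057),("ringL",82,500,.1),("ringR",243,500,.1)):
    print(n,onz(K,T,(205+u/3,155+v/3),z).round(4))
d=np.load("top0.npz");im,K,T=d["im"],d["K"],d["T"]
g=im[170:218,205:252].max(2); m=(g<75).astype(np.uint8)
n,l,s,ce=cv2.connectedComponentsWithStats(m)
for i in range(1,n):
    if 150<s[i,4]<900: print(s[i],ce[i]+[205,170],onz(K,T,ce[i]+[205,170],.1).round(4))
for q in((215,157),(370,159),(216,303),(368,305)): print(onz(K,T,(160+q[0]/4.2,140+q[1]/4.2),.062).round(4))
E
```

```text
trayL [0.524  0.1665 0.003 ]
trayR [0.5923 0.1639 0.003 ]
packfarL [0.5327 0.152  0.051 ]
packfarR [0.5829 0.1514 0.051 ]
packfarbotL [0.5296 0.1514 0.01  ]
packnearL [0.5315 0.0626 0.051 ]
packnearR [0.5812 0.0618 0.051 ]
panelL [0.5224 0.0351 0.057 ]
panelR [0.5843 0.0338 0.057 ]
ringL [ 0.5163 -0.0107  0.1   ]
ringR [ 0.5834 -0.0104  0.1   ]
[  0   0  47  48 706] [229.81444759 189.06515581] [ 0.5612 -0.0268  0.1   ]
[ 11  12  23  23 238] [227.60084034 193.25630252] [ 0.5494 -0.0203  0.1   ]
[0.6011 0.0306 0.062 ]
[ 0.5968 -0.0785  0.062 ]
[0.4983 0.0314 0.062 ]
[ 0.4943 -0.0748  0.062 ]
```

Gap is about 28 mm, mixer yaw about -2°, and its centre about (0.549,-0.021). I'll go down behind the pack with fingers 4 cm apart for two-point contact, then push.

Request:
{"fn": "play_rows", "kwargs": {"moves": [[0.6,-1.6,1.0,0.039,4],[0,0,5.0,0,4],[0,0,5.0,0,4],[0,0,5.0,0,4],[0,0,4.9,0,4]]}}

```text
clock: 2.65
ee_pos: [0.5561, 0.1851, 0.0205]
tcp_rot: [[0.999, -0.039, -0.001], [-0.039, -0.999, -0.0], [-0.001, 0.0, -1.0]]
contact_force: [-0.0, 0.1, -0.7]
width: 0.0395
```

Request:
{"fn": "play_rows", "kwargs": {"moves": [[0,1.0,0,0,4],[0,1.0,0,0,4],[0,0.6,0,0,4],[0,0.6,0,0,4],[0,0.6,0,0,4]]}}

```text
clock: 3.28
ee_pos: [0.5571, 0.1489, 0.0243]
tcp_rot: [[0.999, -0.038, 0.004], [-0.038, -0.999, 0.004], [0.004, -0.004, -1.0]]
contact_force: [0.3, 5.7, 4.5]
width: 0.0401
```

Request:
{"fn": "play_rows", "kwargs": {"moves": [[0,0.3,0,0,4],[0,0.3,0,0,4],[0,0,0,0,4]]}}

```text
clock: 3.65
ee_pos: [0.5569, 0.1428, 0.0242]
tcp_rot: [[0.999, -0.038, 0.004], [-0.038, -0.999, 0.003], [0.004, -0.003, -1.0]]
contact_force: [0.2, 4.6, 4.8]
width: 0.04
```

```bash
python3 - <<'E'
from h import *
im,K,T=snap("wrist"); b,K2,T2=snap("scene")
np.savez("w2.npz",im=im,K=K,T=T)
a=cv2.resize(im[150:384,170:350],None,fx=2.2,fy=2.2); c=cv2.resize(b[195:285,170:290],None,fx=3.2,fy=3.2,interpolation=2)
h=max(a.shape[0],c.shape[0]); o=np.zeros((h,a.shape[1]+c.shape[1],3),np.uint8); o[:a.shape[0],:a.shape[1]]=a; o[:c.shape[0],a.shape[1]:]=c
cv2.imwrite("pics/p2.png",o); print(o.shape)
E
```

```text
(515, 780, 3)
```

View pics/p2.png

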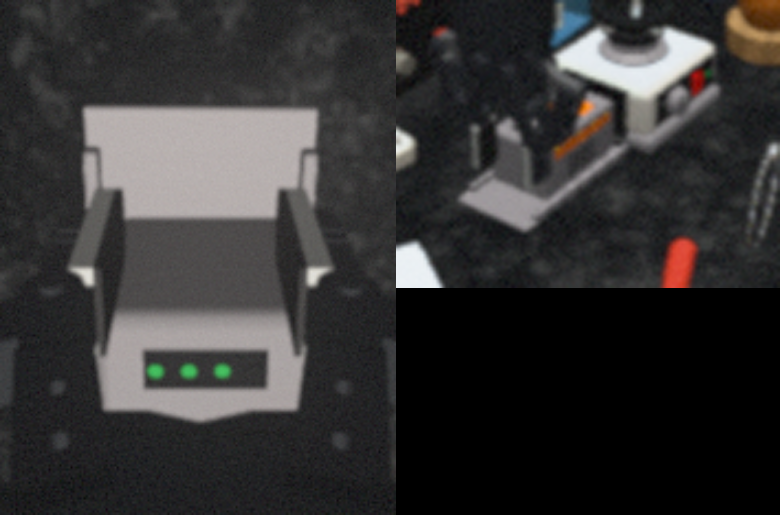

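The composite shows the pack sliding straight, with both finger edges on its end face and the gap still slightly open. I'll keep going in small steps until the force rises.

Request:
{"fn": "play_rows", "kwargs": {"moves": [[0,0.2,0,0,4],[0,0.2,0,0,4],[0,0.2,0,0,4]]}}

```text
clock: 4.12
ee_pos: [0.5567, 0.1374, 0.0242]
tcp_rot: [[0.999, -0.037, 0.004], [-0.037, -0.999, 0.004], [0.004, -0.004, -1.0]]
contact_force: [0.7, 7.2, 4.0]
width: 0.0401
```

Request:
{"fn": "play_rows", "kwargs": {"moves": [[0,0.2,0,0,4],[0,0.1,0,0,4],[0,0,0,0,4]]}}

```text
clock: 4.5
ee_pos: [0.5568, 0.1368, 0.0242]
tcp_rot: [[0.999, -0.037, 0.004], [-0.037, -0.999, 0.009], [0.004, -0.009, -1.0]]
contact_force: [-0.9, 12.5, 2.8]
width: 0.0402
```

Request:
{"fn": "play_rows", "kwargs": {"moves": [[0,0.2,0,0,4],[0,0.1,0,0,4],[0,0,0,0,4],[0,0,0,0,4]]}}

```text
clock: 5.0
ee_pos: [0.5571, 0.1367, 0.0243]
tcp_rot: [[0.999, -0.036, 0.005], [-0.036, -0.999, 0.015], [0.004, -0.015, -1.0]]
contact_force: [-0.6, 19.7, 1.5]
width: 0.0398
```

The pack has stalled against the panel at 20 N. Backing off, then rising to check.

Request:
{"fn": "play_rows", "kwargs": {"moves": [[0,-1.0,0,0,4],[0,-3.0,0,0,4],[0,0,-6,0,4],[0,0,-6,0,6],[0,0,-6,0,6]]}}

```text
clock: 5.62
ee_pos: [0.5555, 0.1683, 0.2041]
tcp_rot: [[0.999, -0.039, -0.0], [-0.039, -0.999, -0.003], [-0.0, 0.003, -1.0]]
contact_force: [1.5, 0.1, -0.4]
width: 0.0603
```

Request:
{"fn": "play_rows", "kwargs": {"moves": [[0,0,-3,0,6],[0,0,0,0,6],[0,0,0,0,6]]}}

```text
clock: 6.0
ee_pos: [0.5553, 0.1687, 0.2313]
tcp_rot: [[0.999, -0.039, -0.002], [-0.039, -0.999, -0.002], [-0.002, 0.002, -1.0]]
contact_force: [-0.2, 0.7, -0.1]
width: 0.0596
```

```bash
python3 - <<'E'
from h import *
im,K,T=snap("wrist"); np.savez("w3.npz",im=im,K=K,T=T); print(T[:3,3])
t,K2,T2=snap("top"); np.savez("t3.npz",im=t,K=K2,T=T2)
for p in((.554,.124,.051),(.549,-.021,.1)): print(proj(K,T,np.array(p)))
cv2.imwrite("pics/p3.png",cv2.resize(im[150:350,190:330],None,fx=3,fy=3,interpolation=2))
E
```

```text
[0.55856745 0.25282711 0.37384405]
[261.21718782 204.91081502]
[261.64612012 326.30210945]
```

View pics/p3.png

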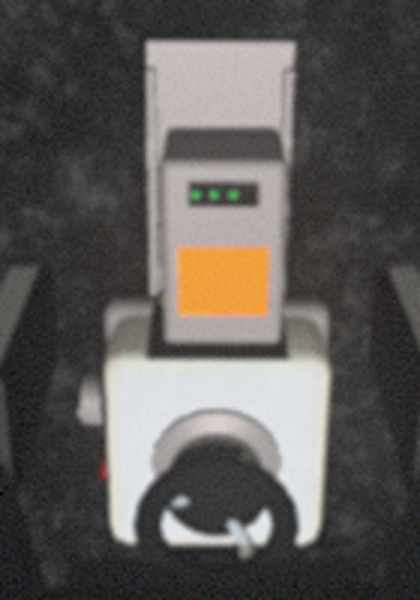

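The pack now sits right against the panel; only the strip of panel above the pack should still show. Checking that with numbers and computing the ring centre.

```bash
python3 - <<'E'
from h import *
d=np.load("w3.npz");im,K,T=d["im"],d["K"],d["T"]
P={}
for n,u,v,z in(("trayL",146,41,.003),("trayR",297,42,.003),("packfarL",166,160,.051),("packfarR",284,160,.051),("packnearL",165,342,.051),("packnearR",282,343,.051),("panelL",150,356,.057),("panelR",288,357,.057),("ringL",134,505,.1),("ringR",298,505,.1),("houseL",106,360,.062),("houseR",331,362,.062)):
    print(n,onz(K,T,(190+u/3,150+v/3),z).round(4))
hsv=cv2.cvtColor(im,cv2.COLOR_BGR2HSV)
m=cv2.inRange(hsv,(5,150,120),(30,255,255)); m[:200]=0;m[270:]=0;m[:,:240]=0;m[:,290:]=0
r=cv2.minAreaRect(max(cv2.findContours(m,0,2)[0],key=cv2.contourArea)); print(r,onz(K,T,r[0],.051).round(4))
# ring, stopper in top view
d=np.load("t3.npz");im,K,T=d["im"],d["K"],d["T"]; hsv=cv2.cvtColor(im,cv2.COLOR_BGR2HSV)
big=cv2.resize(im[175:215,208:250],None,fx=6,fy=6,interpolation=2)
g=cv2.GaussianBlur(big.max(2),(5,5),0); m=(g<110).astype(np.uint8)
n,l,s,ce=cv2.connectedComponentsWithStats(m)
for i in range(1,n):
    if s[i,4]>3000:
        c=cv2.findContours((l==i).astype(np.uint8),0,2)[0][0]; (cc,rr)=cv2.minEnclosingCircle(c); uv=np.array(cc)/6+[208,175]-.42; print("ring",s[i],rr/6,uv,onz(K,T,uv,.1).round(4))
for nm,rng,z in(("stopper",((0,0,170),(180,60,255)),.123),("amber",((8,150,60),(22,255,255)),.047)):
    m=cv2.inRange(hsv[190:225,268:306],*map(np.array,rng)); M=cv2.moments(m,True); uv=(M["m10"]/M["m00"]+268,M["m01"]/M["m00"]+190); print(nm,M["m00"],uv,onz(K,T,uv,z).round(4))
c=max(cv2.findContours(cv2.inRange(hsv[190:225,268:306],np.array((8,60,60)),np.array((30,255,255))),0,2)[0],key=cv2.contourArea); cc,rr=cv2.minEnclosingCircle(c); print("cork",rr,onz(K,T,(cc[0]+268,cc[1]+190),.024).round(4))
E
```

```text
trayL [0.5247 0.1669 0.003 ]
trayR [0.5937 0.1638 0.003 ]
packfarL [0.5342 0.1269 0.051 ]
packfarR [0.5835 0.125  0.051 ]
packnearL [0.5287 0.0385 0.051 ]
packnearR [0.5817 0.036  0.051 ]
panelL [0.5221 0.0355 0.057 ]
panelR [0.5838 0.0326 0.057 ]
ringL [ 0.5159 -0.0071  0.1   ]
ringR [ 0.5839 -0.0097  0.1   ]
houseL [0.5032 0.0376 0.062 ]
houseR [0.6024 0.0328 0.062 ]
((264.0, 243.5), (21.0, 28.0), 90.0) [0.5556 0.069  0.051 ]
ring [   0    0  252  240 7235] 28.8822021484375 [228.49666667 194.49666667] [ 0.5458 -0.0228  0.1   ]
ring [   48    42   141   139 13642] 11.754051208496094 [227.32267069 193.11800201] [ 0.5498 -0.0195  0.1   ]
stopper 66.0 (289.030303030303, 206.37878787878788) [ 0.5065 -0.1915  0.123 ]
amber 295.0 (286.72542372881355, 208.00338983050847) [ 0.5056 -0.1905  0.047 ]
cork 14.217717170715332 [ 0.5067 -0.1919  0.024 ]
```

The far face is at y≈0.126, against 0.1255 expected when docked, and it stalled hard at 20 N, so it's flush. Now over to the flask at about (0.5065,-0.1915).

Request:
{"fn": "play_rows", "kwargs": {"moves": [[-0.5,5.2,0,0,6],[-0.5,5.2,0,0,6],[-0.5,5.2,0,0,6],[-0.5,5.2,0,0,6],[-0.5,5.2,0,0,6]]}}

```text
clock: 6.72
ee_pos: [0.5197, -0.0909, 0.2307]
tcp_rot: [[0.999, -0.038, -0.003], [-0.038, -0.999, 0.0], [-0.003, 0.0, -1.0]]
contact_force: [1.0, -0.6, -0.4]
width: 0.0601
```

Request:
{"fn": "play_rows", "kwargs": {"moves": [[-0.5,5.2,0,0,6],[-0.5,5.0,0,0,6],[0,0,0,0,6]]}}

```text
clock: 7.1
ee_pos: [0.5057, -0.1938, 0.2306]
tcp_rot: [[0.999, -0.044, -0.003], [-0.044, -0.999, 0.0], [-0.003, 0.0, -1.0]]
contact_force: [0.4, 0.5, -0.2]
width: 0.0601
```

```bash
python3 - <<'E'
from h import *
im,K,T=snap("wrist"); np.savez("w4.npz",im=im,K=K,T=T); print(st()["ee_pos"])
for p in((.5065,-.1915,.123),(.5065,-.1915,.047)): print(proj(K,T,np.array(p)))
u,v=map(int,proj(K,T,np.array((.5065,-.1915,.09))))
cv2.imwrite("pics/p4.png",cv2.resize(im[v-60:v+60,u-80:u+80],None,fx=4,fy=4,interpolation=2)); print(u-80,v-60)
hsv=cv2.cvtColor(im,cv2.COLOR_BGR2HSV); m=cv2.inRange(hsv,(0,0,150),(180,60,255))
n,l,s,ce=cv2.connectedComponentsWithStats(m)
for i in range(1,n):
    if s[i,4]>80 and np.hypot(*(ce[i]-[u,v]))<60: print(s[i],ce[i],onz(K,T,ce[i],.123).round(4))
E
```

```text
[ 0.50591907 -0.19207403  0.23068432]
[261.86150651 187.5100672 ]
[261.75345587 168.08452706]
181 117
[248 173  28  27 599] [261.08347245 186.11519199] [ 0.5058 -0.1901  0.123 ]
```

View pics/p4.png

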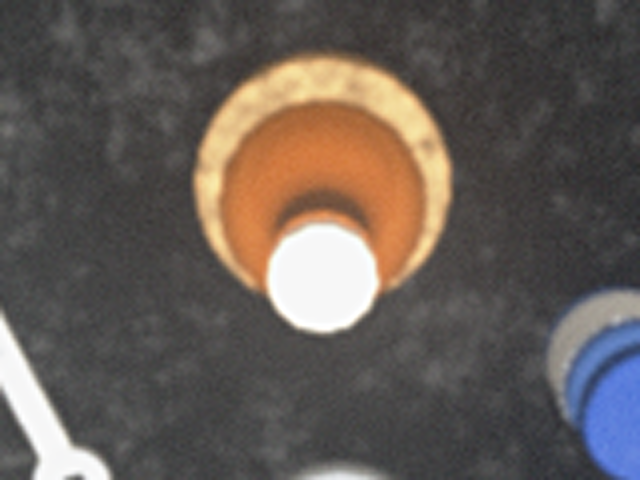

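The crop shows the white stopper centred at about (261,186), with the amber ball in the cork ring below. It agrees with the top view to about 1.5 mm. Descend and grip.

Request:
{"fn": "play_rows", "kwargs": {"moves": [[0,-0.1,5.0,0,6],[0,0,5.0,0,6],[0,0,3.0,0,6],[0,0,2.0,0,6],[0,0,0,0,6]], "force": 60}}

```text
clock: 7.78
ee_pos: [0.5051, -0.1878, 0.08]
tcp_rot: [[0.999, -0.037, -0.005], [-0.037, -0.999, 0.002], [-0.005, -0.002, -1.0]]
contact_force: [1.3, -0.4, -0.5]
width: 0.0599
```

Request:
{"fn": "play_rows", "kwargs": {"moves": [[0,0,0,0,4],[0,0,0,0,2.5],[0,0,0,0,2],[0,0,0,0,2],[0,0,0,0,2]], "force": 60}}

```text
clock: 8.4
ee_pos: [0.5078, -0.19, 0.0832]
tcp_rot: [[0.999, -0.038, 0.002], [-0.038, -0.999, -0.0], [0.002, 0.0, -1.0]]
contact_force: [-1.3, 1.2, 6.1]
width: 0.0246
```

Request:
{"fn": "play_rows", "kwargs": {"moves": [[0,0,-2,0,2],[0,0,-4,0,2],[0,0,-5,0,2],[0,0,-2,0,2],[0,0,0,0,2]]}}

```text
clock: 9.02
ee_pos: [0.5083, -0.1905, 0.2137]
tcp_rot: [[0.999, -0.039, 0.003], [-0.039, -0.999, -0.001], [0.003, 0.001, -1.0]]
contact_force: [0.2, -0.1, -3.3]
width: 0.0247
```

Gripped: width is 24.6 mm and the lift shows a load of about 3 N. Moving above the ring and checking.

Request:
{"fn": "play_rows", "kwargs": {"moves": [[0.8,-3.4,0,0,2],[0.9,-5.0,0,0,2],[0.9,-5.0,0,0,2],[0.8,-3.4,0,0,2],[0,0,0,0,2]]}}

```text
clock: 9.65
ee_pos: [0.547, -0.0211, 0.21]
tcp_rot: [[0.999, -0.035, -0.003], [-0.035, -0.999, 0.001], [-0.003, -0.0, -1.0]]
contact_force: [-0.4, -0.8, -2.2]
width: 0.0248
```

Request:
{"fn": "play_rows", "kwargs": {"moves": [[0,0,0,0,2],[0,0,0,0,2]]}}

```text
clock: 9.9
ee_pos: [0.547, -0.0243, 0.2115]
tcp_rot: [[0.999, -0.04, -0.002], [-0.04, -0.999, -0.0], [-0.001, 0.0, -1.0]]
contact_force: [1.7, 1.0, -1.7]
width: 0.0246
```

```bash
python3 - <<'E'
from h import *
s=st(); print(s["ee_pos"])
b,K2,T2=snap("scene"); im,K,T=snap("wrist"); np.savez("w5.npz",im=im,K=K,T=T); np.savez("s5.npz",im=b,K=K2,T=T2)
a=im; c=cv2.resize(b[130:270,180:310],None,fx=2.2,fy=2.2,interpolation=2)
o=np.zeros((384,512+c.shape[1],3),np.uint8); o[:,:512]=a; o[:c.shape[0],512:]=c
cv2.imwrite("pics/p5.png",o); print(o.shape)
E
```

```text
[ 0.54700218 -0.02428257  0.2115474 ]
(384, 798, 3)
```

View pics/p5.png

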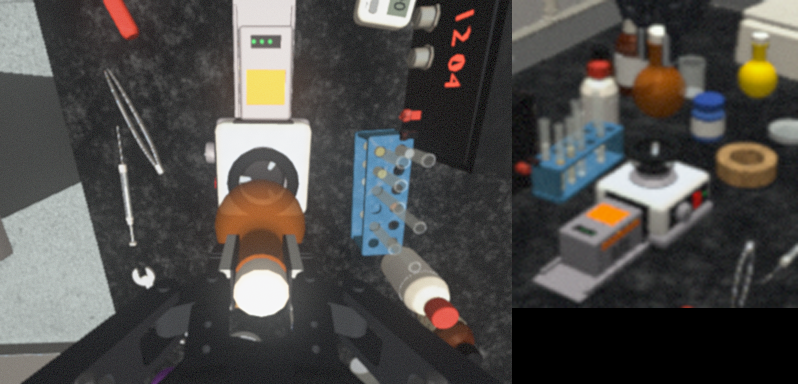

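The flask hangs upright in the jaws at about (261,250), the cork ring stayed behind, and the ring is at about (263,180). Measuring flask axis against ring in this same view.

```bash
python3 - <<'E'
from h import *
d=np.load("w5.npz");im,K,T=d["im"],d["K"],d["T"]
g=cv2.GaussianBlur(im.max(2),(3,3),0).astype(float)
# outer ring edge, sub-pixel: rays from approx centre outward on upper half
c0=np.array([263.5,181.]); pts=[]
for a in np.radians(np.arange(0,181,6)):
    dirv=np.array([np.cos(a),-np.sin(a)]); rs=np.arange(27,43,.25)
    q=(c0+rs[:,None]*dirv).astype(np.float32); v=cv2.remap(g.astype(np.float32),q[:,:1],q[:,1:],1)[:,0]
    dv=np.gradient(v); i=dv.argmax()
    if dv[i]>4: pts.append(onz(K,T,q[i],.1)[:2])
pts=np.array(pts); 
A=np.c_[2*pts,np.ones(len(pts))]; 
for _ in range(3):
    s=np.linalg.lstsq(A,(pts**2).sum(1),rcond=None)[0]; r=np.sqrt(s[2]+s[0]**2+s[1]**2); e=np.hypot(*(pts-s[:2]).T)-r; k=abs(e)<.002; pts=pts[k];A=A[k]
print("ring",s[:2].round(4),r,len(pts),abs(e).max())
hsv=cv2.cvtColor(im,cv2.COLOR_BGR2HSV); m=cv2.inRange(hsv,(0,0,170),(180,60,255)); m[:260]=0;m[320:]=0;m[:,:230]=0;m[:,295:]=0
c=max(cv2.findContours(m,0,2)[0],key=cv2.contourArea); cc,rr=cv2.minEnclosingCircle(c); z=st()["ee_pos"][2]-.0682+.108
print("stopper",cc,rr,onz(K,T,cc,z).round(4),"width",rr*2/K[0,0]*(T[2,3]-z)/.946)
# ball silhouette
m=cv2.inRange(hsv,(5,120,40),(22,255,255)); m[:170]=0;m[235:]=0;m[:,:200]=0;m[:,320:]=0
x=np.where(m.any(0))[0]; v=np.where(m.any(1))[0]; print("ball cols",x.min(),x.max(),"top",v.min()); ctr=onz(K,T,((x.min()+x.max())/2,227),z-.108+.032); print(ctr.round(4)); print(st()["ee_pos"])
E
```

```text
ring [ 0.549  -0.0179] 0.03371196051791857 31 0.0008613207448040297
stopper (260.6091003417969, 291.5) 28.15167808532715 [ 0.5471 -0.0229  0.2518] width 0.022134638554346324
ball cols 215 304 top 183
[ 0.546  -0.0283  0.1758]
[ 0.54731954 -0.02430288  0.21201754]
```

Request:
{"fn": "play_rows", "kwargs": {"moves": [[0.2,-0.5,0.5,0,2],[0,0,1.5,0,2],[0,0,1.5,0,2],[0,0,0.8,0,2],[0,0,0,0,2]]}}

```text
clock: 10.62
ee_pos: [0.549, -0.0184, 0.1681]
tcp_rot: [[0.999, -0.038, -0.002], [-0.038, -0.999, 0.0], [-0.002, 0.0, -1.0]]
contact_force: [-0.7, 0.3, -2.2]
width: 0.0246
```

Request:
{"fn": "play_rows", "kwargs": {"moves": [[0,0,0.2,0,2],[0,0,0.2,0,2],[0,0,0.2,0,2],[0,0,0,0,2]]}}

```text
clock: 11.12
ee_pos: [0.5498, -0.0184, 0.1633]
tcp_rot: [[0.999, -0.038, -0.0], [-0.038, -0.999, 0.0], [-0.0, -0.0, -1.0]]
contact_force: [-0.8, -0.1, -1.6]
width: 0.0247
```

Request:
{"fn": "play_rows", "kwargs": {"moves": [[0,0,0.2,0,2],[0,0,0.1,0,2],[0,0,0,0,2]]}}

```text
clock: 11.5
ee_pos: [0.5501, -0.0183, 0.1608]
tcp_rot: [[0.999, -0.038, 0.001], [-0.038, -0.999, 0.0], [0.001, -0.0, -1.0]]
contact_force: [-0.5, 0.8, 3.1]
width: 0.0248
```

Request:
{"fn": "play_rows", "kwargs": {"moves": [[0,0,0.2,0,2],[0,0,0.1,0,2],[0,0,0,0,2]]}}

```text
clock: 11.88
ee_pos: [0.5501, -0.0183, 0.1575]
tcp_rot: [[0.999, -0.038, 0.001], [-0.038, -0.999, 0.0], [0.001, -0.0, -1.0]]
contact_force: [-0.8, 1.5, 5.0]
width: 0.0245
```

Request:
{"fn": "play_rows", "kwargs": {"moves": [[0,0,0.2,0,2],[0,0,0,0,2],[0,0,0,0,2]]}}

```text
clock: 12.25
ee_pos: [0.5501, -0.0183, 0.1558]
tcp_rot: [[0.999, -0.038, 0.001], [-0.038, -0.999, 0.0], [0.001, -0.0, -1.0]]
contact_force: [-0.9, 1.9, 5.6]
width: 0.0247
```

Spring is behaving as expected: about 7.5 N on the ring at about 5 mm. Pressing to about 9 mm, with a 1 mm correction towards +y for the side force.

Request:
{"fn": "play_rows", "kwargs": {"moves": [[0,-0.1,0.2,0,2],[0,0,0.1,0,2],[0,0,0.1,0,2],[0,0,0,0,2],[0,0,0,0,2]]}}

```text
clock: 12.88
ee_pos: [0.5501, -0.0176, 0.1521]
tcp_rot: [[0.999, -0.039, 0.001], [-0.039, -0.999, -0.001], [0.001, 0.0, -1.0]]
contact_force: [-1.6, 0.2, 7.9]
width: 0.0248
```

```bash
python3 - <<'E'
from h import *
s=st();print(s["ee_pos"],s["contact_force"])
b,K2,T2=snap("scene"); im,K,T=snap("wrist")
c=cv2.resize(b[170:270,185:285],None,fx=2.8,fy=2.8,interpolation=2)
o=np.zeros((384,512+280,3),np.uint8); o[:,:512]=im; o[:280,512:]=c
cv2.imwrite("pics/p6.png",o)
E
```

```text
[ 0.55009949 -0.01764112  0.15205973] [-1.6363365   0.22516937  7.87990647]
```

View pics/p6.png

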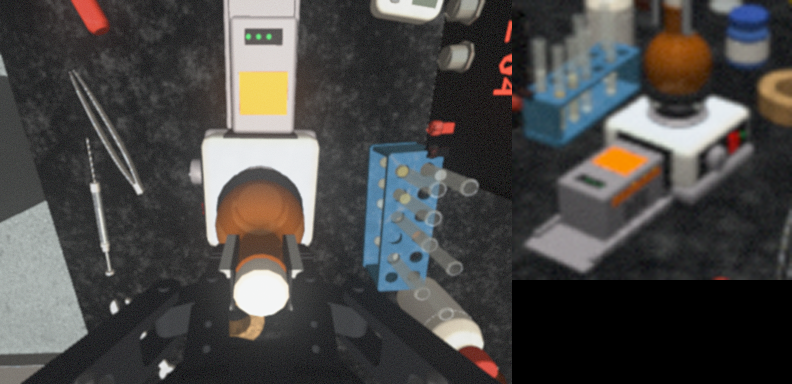

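The flask is upright and seated in the ring with the pack flush, at about 10 N (roughly 9 mm). Holding for over 3 s.

Request:
{"fn": "play_rows", "kwargs": {"moves": [[0,0,0,0,2],[0,0,0,0,2],[0,0,0,0,2],[0,0,0,0,2],[0,0,0,0,2]]}}

```text
clock: 13.6
ee_pos: [0.5501, -0.0177, 0.1521]
tcp_rot: [[0.999, -0.039, 0.001], [-0.039, -0.999, -0.001], [0.001, 0.001, -1.0]]
contact_force: [-2.2, 0.9, 8.0]
width: 0.0245
```

Request:
{"fn": "play_rows", "kwargs": {"moves": [[0,0,0,0,2],[0,0,0,0,2],[0,0,0,0,2],[0,0,0,0,2],[0,0,0,0,2]]}}

```text
clock: 14.22
ee_pos: [0.5501, -0.0177, 0.1521]
tcp_rot: [[0.999, -0.039, 0.001], [-0.039, -0.999, -0.001], [0.001, 0.001, -1.0]]
contact_force: [-2.0, 0.6, 7.7]
width: 0.0249
```

Request:
{"fn": "play_rows", "kwargs": {"moves": [[0,0,0,0,2],[0,0,0,0,2],[0,0,0,0,2],[0,0,0,0,2],[0,0,0,0,2]]}}

```text
clock: 14.85
ee_pos: [0.5501, -0.0177, 0.1521]
tcp_rot: [[0.999, -0.039, 0.001], [-0.039, -0.999, -0.001], [0.001, 0.001, -1.0]]
contact_force: [-1.9, 0.7, 7.3]
width: 0.0248
```

Request:
{"fn": "play_rows", "kwargs": {"moves": [[0,0,0,0,2],[0,0,0,0,2],[0,0,0,0,2],[0,0,0,0,2],[0,0,0,0,2]]}}

```text
clock: 15.48
ee_pos: [0.5501, -0.0177, 0.1521]
tcp_rot: [[0.999, -0.039, 0.001], [-0.039, -0.999, -0.001], [0.001, 0.001, -1.0]]
contact_force: [-1.8, 0.3, 8.5]
width: 0.0247
```

Request:
{"fn": "play_rows", "kwargs": {"moves": [[0,0,0,0,2],[0,0,0,0,2],[0,0,0,0,2],[0,0,0,0,2],[0,0,0,0,2]]}}

```text
clock: 16.1
ee_pos: [0.5501, -0.0177, 0.1521]
tcp_rot: [[0.999, -0.039, 0.001], [-0.039, -0.999, -0.001], [0.001, 0.0, -1.0]]
contact_force: [-1.3, -0.1, 8.6]
width: 0.025
```

Request:
{"fn": "play_rows", "kwargs": {"moves": [[0,0,0,0,2],[0,0,0,0,2],[0,0,0,0,2],[0,0,0,0,2],[0,0,0,0,2]]}}

```text
clock: 16.73
ee_pos: [0.5501, -0.0176, 0.1521]
tcp_rot: [[0.999, -0.039, 0.001], [-0.039, -0.999, -0.001], [0.001, 0.0, -1.0]]
contact_force: [-2.3, 0.5, 7.7]
width: 0.025
```

```bash
python3 -c "
from workcell import manip
print(manip.hand_in()); s=manip.read_state(); print(s['clock'],s['ee_pos'],s['contact_force'],s['width'])"
```

```text
the job is handed in; nothing more can be done
None
the job is handed in; nothing more can be done
```

I did both steps in order and handed the job in at about 17 s of the 54 s allowed; no verdict is reported.

- **Pack:** I pushed it along its tray until it stopped moving at about 20 N. Its far face measured y ≈ 0.126 m, against 0.1255 m expected when docked. The direct view of its near edge read about 3 mm from the panel, right at the limit. I put that down to the pack's edge shape and to reading the picture by eye, because the hard stop and the far-face and tray distances agree that it is flush. The last picture still showed it against the mixer, but I did not measure the gap again.
- **Flask:** I took the amber flask by its neck out of the cork ring, which stayed in place. I set it in the black ring and pressed it down for about 4 s. The force on the wrist was about 8 N; adding the flask's weight, that is about 10 N on the ring, or roughly 9 of the 12 mm. The tool's travel since contact agrees with that.
- **At hand-in:** The gripper was still holding and pressing, the pose was steady and the tool vertical. I estimate the flask is centred on the ring to within about 2 mm.
- **Bystanders:** None looked disturbed in the pictures.

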